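# Set up a tube level on a jack and block for marking out

## Task

Get the brass swivel pad out of the green-lidded bin, opening no other bin, and seat it in the cup of the machinist's jack on the granite plate. Shut the green lid fully again, and lay the square tube level across the jack's pad and the steel block, so that it rests on both and the pad sits square under it, with the jack and the block left standing upright. Set the pad and the tube down without dropping them, and leave the other things on the bench and plate where they are.

Things in the scene. Friction and masses are not known exactly. Their poses are not given: they have to be found in the camera images.
- lid_green (a joint): hinge of the green lid: 0 shut, grows as its front edge swings up and away from the robot, stop at 1.9 rad. A stiff hinge: the lid stays at any angle and turns under about 0.6 N at the tab, so it must be pushed all the way down to shut.
- lid_red (a joint): hinge of the red lid: 0 shut, grows as its front edge swings up and away from the robot, stop at 1.9 rad. A stiff hinge: the lid stays at any angle and turns under about 0.6 N at the tab, so it must be pushed all the way down to shut.
- lid_blue (a joint): hinge of the blue lid: 0 shut, grows as its front edge swings up and away from the robot, stop at 1.9 rad. A stiff hinge: the lid stays at any angle and turns under about 0.6 N at the tab, so it must be pushed all the way down to shut.
- lid_white (a joint): hinge of the white lid: 0 shut, grows as its front edge swings up and away from the robot, stop at 1.9 rad. A stiff hinge: the lid stays at any angle and turns under about 0.6 N at the tab, so it must be pushed all the way down to shut.
- lid_orange (a joint): hinge of the orange lid: 0 shut, grows as its front edge swings up and away from the robot, stop at 1.9 rad. A stiff hinge: the lid stays at any angle and turns under about 0.6 N at the tab, so it must be pushed all the way down to shut.
- lid_green_tab (a point): middle of the pull tab of the green lid: a bar 34 mm long, 16 mm wide and 9 mm thick that sticks out 32 mm from the middle of the lid's front edge, in the lid's plane; this point lies 20 mm out from that edge, on the tab's centre. It moves with the lid, on a circle of 136 mm about the hinge line; nothing stands below it in front of the bin.
- lid_green_hinge (a point): middle of the hinge line of the green lid, along the top of the bin's back wall (fixed); the hinge line runs along the bin's y axis
- bin_green: bin under the green lid, one of five identical grey bins (only the lid and front label differ: green, red, blue, white, orange) standing fixed side by side, 66 mm apart, in one row on a steel tray, in any order. Outside 116 (x) by 64 (y) by 52 mm high, wall and floor 3 mm, lid 4 mm thick on top; origin at the middle of its underside (8 mm above the bench), x from the front to the hinge side, y along the row, z up. It holds the brass pad.
- pad: brass swivel pad, 22 mm high, about 0.12 kg: a flat disc of diameter 40 mm (from 10 to 22 mm above the origin) on a spherical underside of radius 18 mm, cut off at the bottom to a flat foot of diameter 12 mm. Origin at the middle of the foot, z up through the disc. At the start it stands on its foot on the inner floor of the green bin, near the middle.
- jack: machinist's screw jack, loose on the surface plate, about 0.45 kg: round dark base of diameter 56 mm with a short screw and a knurled steel cup on top, 34.5 mm high to the rim; origin at the middle of its underside, z up
- jack_seat (a point): on the jack's axis, 28 mm above its underside: where the middle of the pad's foot lies when the pad is seated. The cup is a 45 degree cone, 30 mm wide at the rim (6.5 mm above this point), outer rim diameter 37 mm; the pad's spherical underside centres itself in it, the foot does not touch the cup's floor. Let go, it may stay tilted by up to about 10 degrees, and the tube laid on it squares it up; square, the disc's top lies 50 mm above the plate.
- block: steel 1-2-3 block with dark hole marks, loose on the surface plate about 150 mm from the jack, about 0.65 kg: 75 (x) by 25 (y) by 50 mm high, the thin y direction roughly towards the jack; origin at the middle of its underside. Its top is as high as the seated pad's top.
- tube: aluminium square tube offcut, 240 mm long (x), 30 by 30 mm section, about 0.16 kg; origin at the middle of its underside, z up; at the start it lies on the surface plate on the robot's side of the jack and block
- plate: fixed black granite surface plate, 250 (x) by 340 (y) by 50 mm high; origin at the middle of its underside on the bench, so its top is 50 mm above the bench
- offcut: bystander, to be left alone: round steel tube offcut standing on a corner of the plate, 25 mm diameter, 35 mm high; origin at the middle of its underside
- flatbar: bystander, to be left alone: flat steel bar, 110 by 18 by 5 mm, lying along the far edge of the plate; origin at the middle of its underside
- hammer: bystander, to be left alone: hammer lying on the bench, 260 mm long, origin at the middle of its length
- screwdriver: bystander, to be left alone: yellow screwdriver lying on the bench in front of the robot, 200 mm long; origin at the middle of its underside
- tape: bystander, to be left alone: yellow and black tape measure standing on the bench, 68 by 36 by 62 mm high; origin at the middle of its underside
- jar: bystander, to be left alone: jar with a blue label, 60 mm diameter, 75 mm high; origin at the middle of its underside
- mug: bystander, to be left alone: blue mug, 76 mm diameter, 90 mm high; origin at the middle of its underside

How it is judged (in metres and radians):
On the way, in this order (a step that is already met when the one before it is completed fails the run):
1. the green lid is open (value of joint lid_green above 1 rad), for 0.2 s.
2. the pad is lifted out of the bin (z of pad in the frame of bin_green above 0.056 m), for 0.1 s.
3. the pad is seated in the jack's cup and let go (distance between pad and jack_seat below 0.005 m and angle between pad's own z axis and vertical below 0.25 rad and contact force between the fingers and pad below 0.05 N), for 0.3 s.
At the end, for the whole second after the job is handed in: The pad sits in the jack's cup (foot within 3.5 mm of the seat point, tilted less than 4.5 degrees), the green lid is shut to within 0.06 rad, the tube rests on both the pad and the block, level within 2 degrees, jack and block stand upright, and tube and pad are at rest (distance between pad and jack_seat below 0.0035 m and angle between pad's own z axis and vertical below 0.08 rad and value of joint lid_green below 0.06 rad and contact force between tube and pad above 0.1 N and contact force between tube and block above 0.1 N and angle between tube's own x axis and vertical between 1.5358 and 1.6058 rad and angle between each of jack, block's own z axis and vertical below 0.05 rad and linear speed of each of tube, pad below 0.02 m/s); the robot touches nothing.
It fails at once if a lid other than the green one was opened (value of joint any of lid_red, lid_blue, lid_white, lid_orange above 0.15 rad).
It fails at once if one of the bystanders was moved by more than 30 mm (distance of any of offcut, flatbar, hammer, screwdriver, tape, jar, mug from where it was at the start of the episode above 0.03 m).
It fails at once if the pad was dropped (falling free of the fingers at over 0.5 m/s) (contact force between the fingers and pad below 0.05 N and linear speed of pad above 0.5 m/s).
It fails at once if the tube was dropped (falling free of the fingers at over 0.5 m/s) (contact force between the fingers and tube below 0.05 N and linear speed of tube above 0.5 m/s).
It also fails if it takes over 72 s, if anything falls off the work surface, if the arm or the gripper's body presses on something with over 40 N, if the wrist force passes 120 N, or if a joint passes its speed limit or range.

## Robot

A 6-joint arm with a two-finger parallel gripper is mounted at the origin on the work surface. World frame = base frame: x ahead of the robot, y to its left, z up, the work surface at z = 0. Lengths are in mm, angles in degrees, forces in N, time in s.
With the tool pointing down it reaches from about 350 to 850 mm from the base axis. Payload 8.1 kg.
Tool frame: the origin (TCP) lies where the fingers leave the gripper's body, on its centre line; the fingertips stand 73 mm ahead of it and the grasp point (between the pads) lies 54 mm ahead of it; z points along the fingers, y is the line along which they close (so a half turn about z gives the same grasp; the last joint's range is limited). The gripper opens to 85 mm and grips with 20 to 120 N. Pads are 22 mm wide; open, the fingers measure 114 mm over their backs; the gripper's body (76 mm by 85 mm) begins 54 mm behind the grasp point. The pads swing forward as they close: fully open they stand 13 mm farther back than shut.
Start: joints at [62.487, 7.471, 85.268, -0, 87.261, -4.893], TCP at [230.754, 553.858, 303.892] pointing down, gripper open.
Joint ranges: [-169.43, 169.43], [-51.17, 129.36], [1.28, 143.12], [-76.62, 256.62], [0, 156.53], [-152.29, 152.29]. Speed limits (degrees/s): [136.94, 136.94, 159.86, 180, 180, 180].

## Interface

Orientations are given as [roll, pitch, yaw] about the fixed x, y, z axes, in that order (R = Rz(yaw) Ry(pitch) Rx(roll)).
In Python, from bench import sense, optics, r gives the robot as it stands.
- The arm moves only by the tool servo_tool, never from a script. Its argument "plan" is a list that holds one entry, the list of rows, each a list of 5 numbers: the shift along the world's x, y, z in m, then the turn about the world's z in degrees, then the finger opening in m, from 0 to 0.0854. A call has 1 to 10 rows; each row shifts and turns the commanded pose from where the row before left it; what a row does not reach is not made up. A row lasts 1/10 s, in which the tool goes at most 50 mm and 8.59 degrees, less where a joint would pass 70% of its speed; a pose out of reach is approached as far as the arm can. A call is refused whole if a number of a shift passes 0.05 or a number of a turn 8.59, either way. A call with a gripper value outside its range is refused whole. The fingers move at their own pace and stop on an object; "force" is the grip in N (left out, the last holds). Time passes only in rows, so rows that do not move let the fingers close. It gives the time, the measured TCP pose, the force, the opening and the grip force at its end, in the units of the state.
- sense(): the state, without advancing time (a new reading comes with each control period).
- optics.snapshot(name): name is "scene" or "top" or "wrist"; returns a dict with "frame" (384x512x3 uint8, blue, green, red), "fx", "fy", "cx", "cy" (pixels), "cam_to_world" (4x4, takes a point from camera to world coordinates). Camera axes: x right, y down, z forward; pixel columns grow to the right and rows downward; lengths in mm; the calibration is good to about 2 mm. A picture is of the moment at which its call begins. There is no depth.
- r.hand_in(): hands the job in; it is judged then, once.
The state is a dict: "time": time; "joint_pos": joint angles; "qd": joint speeds; "joint_efforts": joint torques, N m; "tool_pos": TCP position; "tcp_rot": TCP orientation; "ft_force": force on the tool from outside, world axes, zero at the start; "wrist_torque": the same for the moment, N m; "finger_gap": finger opening in mm; "grip_force": force on a finger pad.
Only numpy, scipy, OpenCV 4.12 (cv2) and the standard library are available. Lean on these libraries where they do the work, as an engineer would, in place of code of your own. Each camera call takes 0.05 s, during which the arm holds its last target. There are 200 camera calls.

## Working session

There is one attempt and no reset: what is moved stays moved. The work goes in short steps, Python scripts to look and compute and a tool call to move; the robot and the scene stay as the last step left them, time stands still between calls to the robot, and variables do not carry over. Pictures are saved under pics/ and viewed, at most 10 in all, crops included, and the job is handed in when it is done.

Besides the shell and the picture viewer there is one more tool, called after ">>>" as name([rows], argument=value, ...), one row to a line, values as JSON. servo_tool: Moves the arm, as the interface text tells. Its arguments: {"type":"object","properties":{"plan":{"type":"array"},"force":{"type":"number"}},"required":["plan"]}

```bash
mkdir -p pics; cat > h.py <<'E'
import numpy as np, cv2
from bench import sense, optics, r
def snap(n,f):
    s=optics.snapshot(n); cv2.imwrite('pics/'+f,s['frame']); np.save('pics/'+f+'.npy',{k:s[k] for k in s},allow_pickle=True); return s
def load(f): return np.load('pics/'+f+'.npy',allow_pickle=True).item()
def ray(s,u,v):
    T=np.array(s['cam_to_world']); d=T[:3,:3]@np.array([(u-s['cx'])/s['fx'],(v-s['cy'])/s['fy'],1]); return T[:3,3],d
def onz(s,u,v,z):
    o,d=ray(s,u,v); return (o+d*(z-o[2])/d[2]).round(1)
def proj(s,p):
    T=np.linalg.inv(np.array(s['cam_to_world'])); c=T[:3,:3]@np.array(p)+T[:3,3]
    return (s['fx']*c[0]/c[2]+s['cx']).round(1),(s['fy']*c[1]/c[2]+s['cy']).round(1)
E
python3 - <<'E'
from h import *
a=snap('scene','s0.png');b=snap('top','t0.png')
for s in (a,b): print(np.array(s['cam_to_world']).round(2).tolist(),s['fx'])
cv2.imwrite('pics/both.png',cv2.resize(np.vstack([a['frame'],b['frame']]),(400,600)))
print(sense())
E
```

```text
[[0.37, 0.5, -0.79, 1618.02], [0.93, -0.19, 0.32, -421.09], [0.01, -0.85, -0.53, 772.98], [0.0, 0.0, 0.0, 1.0]] 393.8492449364643
[[-0.02, -0.99, 0.1, 434.44], [-1.0, 0.01, -0.03, 12.82], [0.03, -0.1, -0.99, 1513.28], [0.0, 0.0, 0.0, 1.0]] 405.8151867727551
{'time': 0.1, 'joint_pos': array([ 6.24853357e+01,  7.51234940e+00,  8.53234677e+01, -6.04207007e-04,
        8.72614913e+01, -4.89345986e+00]), 'qd': array([ 0.04799944, -0.0925373 , -0.03586354,  0.00152395, -0.02589842,
        0.06808328]), 'joint_efforts': array([ 1.51148568e-03, -5.70949173e+01, -5.01944375e+01, -7.24331426e-05,
        8.02364491e-03,  9.64017568e-05]), 'tool_pos': array([230.59401651, 553.51201164, 302.92877269]), 'tcp_rot': array([-1.79902995e+02, -7.69945182e-03,  1.57378818e+02]), 'ft_force': array([-0.04160283, -0.08715759, -0.07604763]), 'wrist_torque': array([ 0.03040368,  0.01866488, -0.03578662]), 'grip_force': 0.0, 'finger_gap': 85.67362071890958}
```

View pics/t0.png

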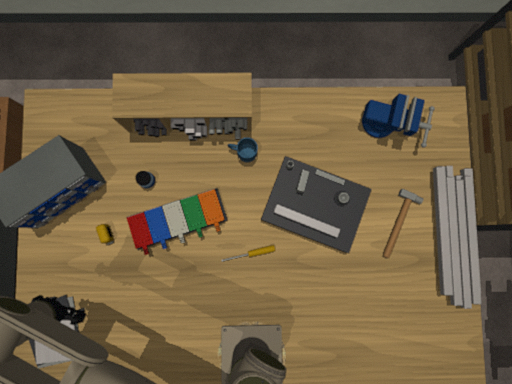

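View pics/s0.png

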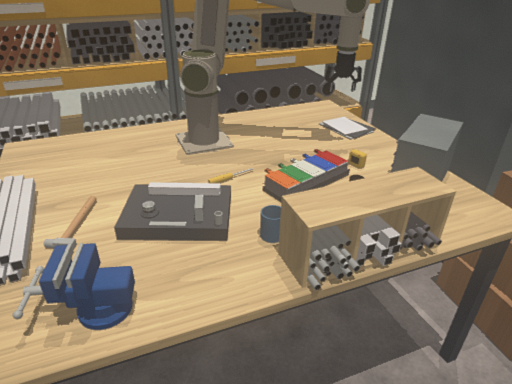

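The top view shows the green lid at (193,212) with its tab near (202,234), the jack at (343,198), the block at (303,181), the tube from (276,209) to (339,235), and the offcut at (290,164). The scene view shows the same layout from the far side.

```bash
python3 - <<'E'
from h import *
s=load('t0.png');f=s['frame'];hsv=cv2.cvtColor(f,cv2.COLOR_BGR2HSV)
m=cv2.inRange(hsv,(45,90,40),(85,255,255));m[:, :120]=0;m[:180]=0;m[260:]=0
n,l,st,c=cv2.connectedComponentsWithStats(m)
print(st[1:],c[1:])
k=1+np.argmax(st[1:,4]);p=cv2.findContours((l==k).astype(np.uint8),0,1)[0][0]
R=cv2.minAreaRect(p);print(R);print([onz(s,*q,64).tolist() for q in cv2.boxPoints(R)], onz(s,*R[0],64))
# tube, block, jack : bright low-sat in plate region
g=cv2.cvtColor(f,cv2.COLOR_BGR2GRAY)
cr=f[150:255,255:375];cv2.imwrite('pics/crop.png',cv2.resize(np.hstack([cr,]),None,fx=6,fy=5.7,interpolation=cv2.INTER_CUBIC))
m=((g>95)&(hsv[...,1]<60)).astype(np.uint8);m[:155]=0;m[250:]=0;m[:,:262]=0;m[:,368:]=0
n,l,st,c=cv2.connectedComponentsWithStats(m)
for k in range(1,n):
  if st[k,4]>15:
    p=cv2.findContours((l==k).astype(np.uint8),0,1)[0][0];R=cv2.minAreaRect(p);B=cv2.boxPoints(R)
    print(st[k],c[k].round(1),[[float(x) for x in R[1]],R[2]],'z80',onz(s,*R[0],80),'z100',onz(s,*R[0],100),[onz(s,*q,80)[:2].tolist() for q in B])
E
```

```text
[[180 195  27  42 623]] [[193.32423756 213.90208668]]
((194.1901397705078, 216.7191619873047), (40.87804412841797, 18.05796241760254), 72.25532531738281)
[[561.6, 247.9, 64.0], [580.4, 186.7, 64.0], [441.1, 143.0, 64.0], [422.8, 203.7, 64.0]] [501.1 195.3  64. ]
[298 169  11  22 150] [302.8 179.9] [[7.191874980926514, 21.3125057220459], 15.255120277404785] z80 [ 625.4 -193.8   80. ] z100 [ 622.7 -190.9  100. ] [[592.2, -170.4], [666.0, -192.5], [658.8, -217.3], [585.0, -195.0]]
[316 169  29  16 151] [329.5 176.6] [[30.316953659057617, 5.141755104064941], 22.833654403686523] z80 [ 636.1 -290.5   80. ] z100 [ 633.2 -286.2  100. ] [[649.5, -237.0], [666.6, -244.8], [622.6, -343.9], [605.6, -336.1]]
[339 193  10  10  72] [343.6 197.6] [[9.0, 9.0], 90.0] z80 [ 560.5 -337.5   80. ] z100 [ 558.7 -332.6  100. ] [[576.8, -322.0], [576.4, -354.3], [544.1, -353.0], [544.6, -320.8]]
[274 204  66  33 636] [306.5 220.3] [[69.07866668701172, 9.099071502685547], 21.801410675048828] z80 [ 481.2 -203.2   80. ] z100 [ 480.6 -200.2  100. ] [[513.5, -84.3], [543.3, -96.9], [448.9, -322.2], [419.4, -309.0]]
```

View pics/crop.png

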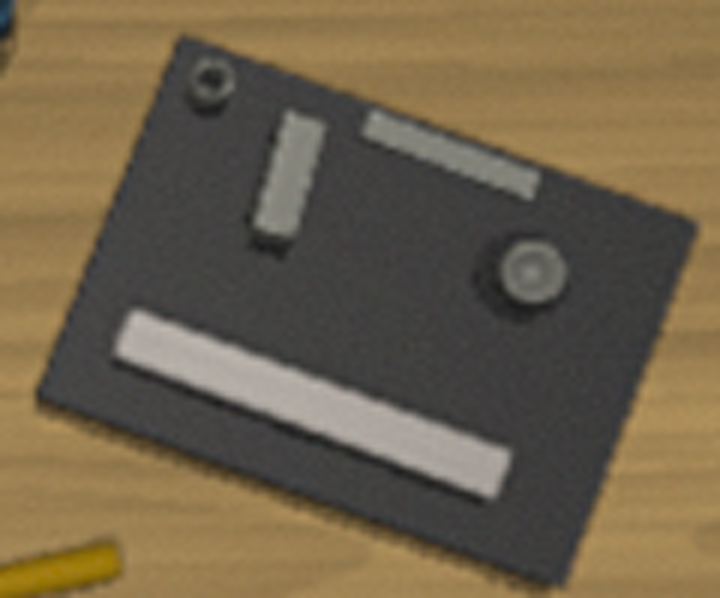

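>>> servo_tool([
  [[0.021,-0.038,-0.007,4,0.04],[0.021,-0.038,-0.007,4,0.04],[0.021,-0.038,-0.007,4,0.04],[0.021,-0.038,-0.007,4,0.04],[0.021,-0.038,-0.007,4,0.04],[0.021,-0.038,-0.007,4,0.04],[0.021,-0.038,-0.007,4,0.04],[0.021,-0.038,-0.007,4,0.04],[0.021,-0.038,-0.007,4,0.04],[0.021,-0.035,-0.007,4,0.04]],
])

```text
time: 1.1
tool_pos: [441.1, 175.0, 233.4]
tcp_rot: [-180.0, -0.0, -162.5]
ft_force: [0.4, 0.4, 0.3]
finger_gap: 39.7
grip_force: 0.0
```

```bash
python3 - <<'E'
from h import *
print(sense()['tool_pos'],sense()['tcp_rot'])
a=snap('wrist','w1.png'); print(sense()['tool_pos'],sense()['tcp_rot'],sense()['finger_gap'])
print(np.array(a['cam_to_world']).round(2).tolist(),proj(a,(441,176,62)))
E
```

```text
[441.08485354 174.95615928 233.39421216] [-1.79995411e+02 -1.45141966e-02 -1.62468181e+02]
[443.12078583 170.49251402 232.19951001] [-1.79797168e+02 -6.47088652e-02 -1.62295048e+02] 40.22025687383383
[[-0.3, 0.92, 0.25, 379.08], [0.95, 0.29, 0.08, 155.93], [-0.0, 0.26, -0.97, 303.69], [0.0, 0.0, 0.0, 1.0]] (np.float64(258.2), np.float64(196.1))
```

View pics/w1.png

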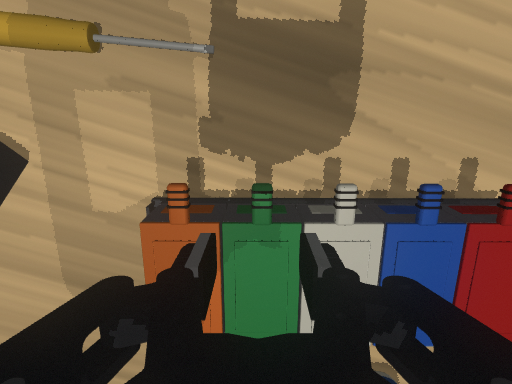

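The wrist view shows the green tab from (262,184) to (262,224), the lid's front edge at row 223, and the lid sides at columns 223 and 302.

```bash
python3 - <<'E'
from h import *
a=load('w1.png');f=a['frame'];h=cv2.cvtColor(f,cv2.COLOR_BGR2HSV)
m=cv2.inRange(h,(45,100,40),(85,255,255));
for v in (190,198,206,212,218,226,235,250,280,320):
  c=np.where(m[v,200:320])[0]+200; print(v,c.min() if len(c) else None,c.max() if len(c) else None)
for q in [(262,184),(262,223),(223,223),(302,223)]: print(q,onz(a,*q,64),onz(a,*q,66))
print(sense()['tool_pos'])
E
```

```text
190 252 271
198 254 268
206 238 284
212 237 286
218 252 271
226 222 301
235 222 299
250 223 299
280 224 299
320 225 297
(262, 184) [430.4 175.7  64. ] [430.  175.5  66. ]
(262, 223) [460.8 185.5  64. ] [460.1 185.2  66. ]
(223, 223) [470.3 155.7  64. ] [469.5 155.7  66. ]
(302, 223) [451.2 215.9  64. ] [450.6 215.4  66. ]
[443.12078583 170.49251402 232.19951001]
```

>>> servo_tool([
  [[0.001,0.0025,0,0,0.04],[0,0,0,0,0.04],[0,0,-0.03,0,0.04],[0,0,-0.03,0,0.04],[0,0,-0.03,0,0.04],[0,0,-0.02,0,0.04],[0,0,0,0,0.04],[0,0,0,0,0.0],[0,0,0,0,0.0],[0,0,0,0,0.0]],
], force=40)

```text
time: 2.15
tool_pos: [442.5, 179.2, 125.5]
tcp_rot: [-179.9, 0.1, -162.6]
ft_force: [-1.0, -5.6, -0.1]
finger_gap: 15.0
grip_force: 42.0
```

```bash
python3 - <<'E'
import numpy as np
# arc waypoints: angles, radius 136, start angle ~0.9deg
u=np.array([.953,.302]);a0=0;prev=None
for a in np.arange(0,106,5.25):
  t=np.radians(a);p=np.r_[-u*136*np.cos(t),136*np.sin(t)]
  if prev is not None: print([round(float(x)/1000,4) for x in p-prev],round(a,2))
  prev=p
E
```

```text
[0.0005, 0.0002, 0.0124] 5.25
[0.0016, 0.0005, 0.0123] 10.5
[0.0027, 0.0009, 0.0121] 15.75
[0.0037, 0.0012, 0.0118] 21.0
[0.0048, 0.0015, 0.0114] 26.25
[0.0057, 0.0018, 0.0109] 31.5
[0.0067, 0.0021, 0.0103] 36.75
[0.0075, 0.0024, 0.0096] 42.0
[0.0083, 0.0026, 0.0089] 47.25
[0.0091, 0.0029, 0.008] 52.5
[0.0097, 0.0031, 0.0071] 57.75
[0.0103, 0.0033, 0.0062] 63.0
[0.0108, 0.0034, 0.0051] 68.25
[0.0112, 0.0036, 0.0041] 73.5
[0.0115, 0.0037, 0.003] 78.75
[0.0117, 0.0037, 0.0019] 84.0
[0.0119, 0.0038, 0.0007] 89.25
[0.0119, 0.0038, -0.0004] 94.5
[0.0118, 0.0037, -0.0015] 99.75
[0.0116, 0.0037, -0.0027] 105.0
```

Gripped the tab (15–16 mm). Follow the arc.

>>> servo_tool([
  [[0.0005,0.0002,0.0124,0,0],[0.0016,0.0005,0.0123,0,0],[0.0027,0.0009,0.0121,0,0],[0.0037,0.0012,0.0118,0,0],[0.0048,0.0015,0.0114,0,0],[0.0057,0.0018,0.0109,0,0],[0.0067,0.0021,0.0103,0,0],[0.0075,0.0024,0.0096,0,0],[0.0083,0.0026,0.0089,0,0],[0.0091,0.0029,0.008,0,0]],
])

```text
time: 3.15
tool_pos: [493.1, 195.0, 232.9]
tcp_rot: [-179.9, 0.1, -162.6]
ft_force: [4.3, -3.6, -8.6]
finger_gap: 14.7
grip_force: 39.1
```

>>> servo_tool([
  [[0.0097,0.0031,0.0071,0,0],[0.0103,0.0033,0.0062,0,0],[0.0108,0.0034,0.0051,0,0],[0.0112,0.0036,0.0041,0,0],[0.0115,0.0037,0.003,0,0],[0.0117,0.0037,0.0019,0,0],[0.0119,0.0038,0.0007,0,0],[0.0119,0.0038,-0.0004,0,0],[0.0118,0.0037,-0.0015,0,0],[0.0116,0.0037,-0.0027,0,0]],
])

```text
time: 4.15
tool_pos: [606.0, 230.4, 257.8]
tcp_rot: [-179.9, 0.1, -162.7]
ft_force: [0.4, -6.2, 4.5]
finger_gap: 14.0
grip_force: 38.9
```

>>> servo_tool([
  [[0,0,0,0,0.04],[0,0,0,0,0.04],[0,0,0.04,0,0.04],[0,0,0.03,0,0.04],[-0.03,-0.009,0,-8.5,0.05],[-0.03,-0.009,0,-8.5,0.056],[-0.029,-0.009,0,-8.5,0.056],[0,0,0,-8.5,0.056],[0,0,-0.03,-8.5,0.056],[0,0,-0.03,-8.5,0.056]],
])

```text
time: 5.15
tool_pos: [516.0, 204.8, 267.1]
tcp_rot: [179.8, 0.2, 146.1]
ft_force: [0.2, 0.2, -0.3]
finger_gap: 56.0
grip_force: 0.0
```

>>> servo_tool([
  [[0,0,0,-8.5,0.056],[0,0,0,-8.5,0.056],[0,0,0,-8.5,0.056],[0,0,0,-8.5,0.056],[0,0,0,-5,0.056],[0,0,0,0,0.056]],
])

```text
time: 5.75
tool_pos: [515.5, 204.6, 266.2]
tcp_rot: [179.9, -0.0, 107.3]
ft_force: [0.8, -0.4, -0.3]
finger_gap: 55.9
grip_force: 0.0
```

```bash
python3 - <<'E'
from h import *
print(sense()['tool_pos'],sense()['tcp_rot'])
a=snap('wrist','w2.png')
b=snap('top','t2.png')
print(np.array(a['cam_to_world']).round(2).tolist(),proj(a,(517,203,33)))
m=cv2.resize(b['frame'][160:270,110:250],(512,384));cv2.imwrite('pics/c2.png',cv2.resize(np.vstack([a['frame'],m]),(400,600)))
E
```

```text
[515.51755975 204.61265536 266.15984647] [ 1.79915986e+02 -1.56399279e-02  1.07329814e+02]
[[0.95, 0.29, 0.08, 496.29], [0.3, -0.92, -0.25, 267.62], [0.0, 0.26, -0.97, 336.47], [0.0, 0.0, 0.0, 1.0]] (np.float64(257.7), np.float64(182.0))
```

View pics/c2.png

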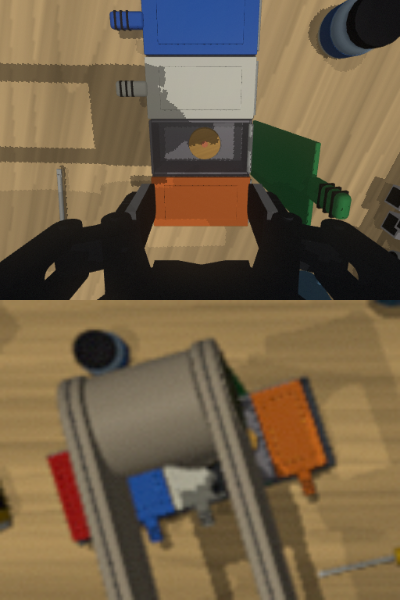

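The lid stands open. The brass pad is visible at about (261,183) in the full wrist image, between the bin walls.

```bash
python3 - <<'E'
from h import *
a=load('w2.png');f=a['frame'];h=cv2.cvtColor(f,cv2.COLOR_BGR2HSV)
m=cv2.inRange(h,(8,90,60),(32,255,255));R=np.zeros_like(m);R[158:222,200:312]=1;m*=R
n,l,st,c=cv2.connectedComponentsWithStats(m);k=1+np.argmax(st[1:,4]);print(st[k],c[k])
p=cv2.findContours((l==k).astype(np.uint8),0,1)[0][0];(u,v),rr=cv2.minEnclosingCircle(p);print(u,v,rr)
print(onz(a,u,v,33),np.linalg.norm(onz(a,u+rr,v,33)-onz(a,u-rr,v,33)),sense()['tool_pos'])
x,y,w,hh=cv2.boundingRect(p);print(x,y,w,hh,onz(a,x+w/2,y+hh/2,33))
cv2.imwrite('pics/m.png',cv2.resize(f[150:230,190:320],None,fx=4,fy=4))
E
```

```text
[ 242  163   40   41 1312] [261.43978659 183.04496951]
261.53125 183.0 20.506980895996094
[520.9 203.2  33. ] 40.13589415971695 [515.59835528 204.52217368 265.84185659]
242 163 40 41 [521.5 202.8  33. ]
```

>>> servo_tool([
  [[0.0055,-0.0015,-0.03,0,0.056],[0,0,-0.04,0,0.056],[0,0,-0.04,0,0.056],[0,0,-0.03,0,0.056],[0,0,-0.02,0,0.056],[0,0,-0.01,0,0.056],[0,0,-0.008,0,0.056],[0,0,0,0,0.056],[0,0,0,0,0.056]],
], force=40)

```text
time: 6.75
tool_pos: [515.9, 201.3, 84.4]
tcp_rot: [-179.2, -0.0, 107.5]
ft_force: [-22.0, -7.6, 2.9]
finger_gap: 55.7
grip_force: 0.0
```

>>> servo_tool([
  [[0,0,0,0,0.03],[0,0,0,0,0.03],[0,0,0,0,0.03],[0,0,0,0,0.03]],
])

```text
time: 7.15
tool_pos: [521.9, 202.9, 87.8]
tcp_rot: [179.9, 0.0, 107.4]
ft_force: [0.2, 0.3, -1.3]
finger_gap: 38.5
grip_force: 40.2
```

>>> servo_tool([
  [[0,0,0.01,0,0.03],[0,0,0.03,0,0.03],[0,0,0.04,0,0.03],[0,0,0.04,0,0.03],[0,0,0.035,0,0.03],[0,-0.01,0.02,0,0.03],[0.003,-0.03,0,0,0.03],[0.004,-0.04,0,0,0.03],[0.004,-0.045,0,0,0.03],[0.004,-0.045,0,0,0.03]],
])

```text
time: 8.15
tool_pos: [536.3, 31.4, 263.3]
tcp_rot: [179.9, 0.0, 107.4]
ft_force: [0.6, -0.1, -1.1]
finger_gap: 38.5
grip_force: 40.5
```

>>> servo_tool([
  [[0.004,-0.045,0,0,0.03],[0.004,-0.045,0,0,0.03],[0.004,-0.045,0,0,0.03],[0.004,-0.045,0,0,0.03],[0.004,-0.045,0,0,0.03],[0.004,-0.045,0,0,0.03],[0,-0.04,0,0,0.03],[0,-0.03,0,0,0.03],[0,-0.02,0,0,0.03],[0,0,0,0,0.03]],
])

```text
time: 9.15
tool_pos: [559.6, -330.2, 262.7]
tcp_rot: [-180.0, 0.1, 107.2]
ft_force: [-1.0, 1.3, -0.8]
finger_gap: 38.1
grip_force: 40.5
```

>>> servo_tool([
  [[0,0,0,0,0.03],[0,0,0,0,0.03]],
])

```text
time: 9.35
tool_pos: [560.4, -326.3, 262.5]
tcp_rot: [180.0, -0.0, 107.4]
ft_force: [0.5, 0.4, -0.5]
finger_gap: 38.4
grip_force: 40.5
```

```bash
python3 - <<'E'
from h import *
print(sense()['tool_pos'],sense()['tcp_rot'],sense()['finger_gap'])
a=snap('wrist','w3.png'); print(proj(a,(560,-336,84.5)))
s=load('t0.png');b=snap('top','t3.png')
E
```

```text
[ 560.42625732 -326.32135467  262.4568306 ] [ 1.79985979e+02 -1.07949212e-02  1.07426392e+02] 38.41774031684773
(np.float64(252.8), np.float64(205.2))
```

View pics/w3.png

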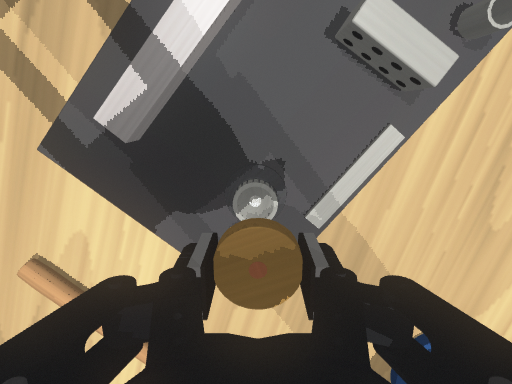

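The jack's cup shows at about (256,203) and the held pad at (258,263), level between the fingers. The block is at (400,45) and the tube at the upper left.

```bash
python3 - <<'E'
from h import *
a=load('w3.png');f=a['frame'];g=cv2.cvtColor(f,cv2.COLOR_BGR2GRAY);h=cv2.cvtColor(f,cv2.COLOR_BGR2HSV)
m=((g>85)&(h[...,1]<60)).astype(np.uint8);R=np.zeros_like(m);R[172:222,228:285]=1;m*=R
p=cv2.findContours(m,0,1)[0];p=max(p,key=cv2.contourArea);e=cv2.fitEllipse(p);print(e)
hull=cv2.convexHull(p)[:,0];print(hull.min(0),hull.max(0))
(u,v),rr=cv2.minEnclosingCircle(p);print(u,v,rr,onz(a,u,v,84.5),np.linalg.norm(onz(a,u+rr,v,84.5)-onz(a,u-rr,v,84.5)))
m=cv2.inRange(h,(8,90,40),(32,255,255));R=np.zeros_like(m);R[217:312,212:305]=1;m*=R
p=max(cv2.findContours(m,0,1)[0],key=cv2.contourArea);(u,v),rr=cv2.minEnclosingCircle(p);print(u,v,rr,onz(a,u,v,207.7),np.linalg.norm(onz(a,u+rr,v,207.7)-onz(a,u-rr,v,207.7)))
c=cv2.circle(f.copy(),(int(u),int(v)),int(rr),(0,0,255),1)
# block top & tube
m=((g>130)&(h[...,1]<60)).astype(np.uint8)
for q in cv2.findContours(m,0,1)[0]:
  if cv2.contourArea(q)>800:
    r_=cv2.minAreaRect(q);print('blob',r_[0],r_[1],[onz(a,*k,100)[:2].tolist() for k in cv2.boxPoints(r_)])
E
```

```text
((253.22149658203125, 201.953857421875), (40.203094482421875, 51.59069061279297), 69.29063415527344)
[228 179] [279 221]
251.484130859375 206.08897399902344 27.818130493164062 [ 559.2 -337.    84.5] 45.38557039412413
258.0 275.6129150390625 58.036685943603516 [ 562.3 -329.9  207.7] 50.76071315495871
blob (354.2506103515625, 176.43557739257812) (19.323205947875977, 126.66463470458984) [[598.9, -327.9], [634.7, -243.7], [648.2, -249.2], [613.1, -334.8]]
blob (122.03379821777344, 98.45271301269531) (28.015682220458984, 66.49365234375) [[429.8, -303.7], [448.8, -260.1], [466.0, -265.7], [447.4, -310.1]]
blob (405.1076965332031, 36.93846893310547) (108.48388671875, 41.550941467285156) [[581.8, -189.9], [590.7, -167.3], [661.4, -187.3], [653.8, -211.6]]
blob (183.58932495117188, 24.014751434326172) (45.33818054199219, 92.19438171386719) [[452.2, -249.0], [476.0, -195.4], [502.6, -202.9], [479.8, -258.0]]
```

```bash
python3 - <<'E'
from h import *
a=load('w3.png');g=cv2.cvtColor(a['frame'],cv2.COLOR_BGR2GRAY);print(a['fx'])
for (y0,y1,x0,x1,r0,r1,z) in [(170,228,222,292,16,27,84.5),(210,320,200,315,38,50,207.7)]:
  c=cv2.HoughCircles(g[y0:y1,x0:x1],cv2.HOUGH_GRADIENT_ALT if 0 else cv2.HOUGH_GRADIENT,1,4,param1=80,param2=8,minRadius=r0,maxRadius=r1)
  for k in c[0][:4]:
    u,v=k[0]+x0,k[1]+y0;print(u,v,k[2],onz(a,u,v,z),np.linalg.norm(onz(a,u+k[2],v,z)-onz(a,u-k[2],v,z)).round(1))
print('eye',onz(a,256,201.5,84.5),onz(a,258,264,207.7))
E
```

```text
317.75096781263017
252.5 202.5 20.7 [ 559.  -333.9   84.5] 33.7
255.5 198.5 20.4 [ 560.4 -329.9   84.5] 33.0
248.5 200.5 17.2 [ 555.4 -333.2   84.5] 28.0
256.5 203.5 17.2 [ 562.4 -333.7   84.5] 28.1
257.5 264.5 44.9 [ 560.5 -324.9  207.7] 38.9
257.5 270.5 44.9 [ 561.4 -327.6  207.7] 39.0
257.5 260.5 48.2 [ 560.  -323.1  207.7] 41.6
253.5 267.5 40.5 [ 559.3 -326.8  207.7] 35.2
eye [ 561.5 -332.2   84.5] [ 560.7 -324.6  207.7]
```

>>> servo_tool([
  [[0.001,-0.0075,-0.02,0,0.03],[0,0,-0.03,0,0.03],[0,0,-0.03,0,0.03],[0,0,-0.015,0,0.03],[0,0,-0.005,0,0.03],[0,0,-0.002,0,0.03],[0,0,-0.002,0,0.03],[0,0,-0.002,0,0.03],[0,0,0,0,0.03]],
])

```text
time: 10.35
tool_pos: [561.6, -335.0, 157.0]
tcp_rot: [180.0, 0.1, 107.4]
ft_force: [-1.0, -1.0, -1.2]
finger_gap: 38.3
grip_force: 40.5
```

```bash
python3 - <<'E'
from h import *
print(sense()['tool_pos'],sense()['ft_force'])
a=snap('wrist','w4.png'); b=snap('scene','s4.png')
cv2.imwrite('pics/c4.png',np.hstack([cv2.resize(a['frame'][150:384,100:412],(400,300)),cv2.resize(b['frame'][170:245,100:200],(400,300),interpolation=cv2.INTER_CUBIC)]))
print(proj(b,(561,-333,84)))
E
```

```text
[ 561.64056378 -335.00362988  156.9859879 ] [-1.00793312 -0.99879952 -1.24460431]
(np.float64(148.7), np.float64(203.7))
```

View pics/c4.png

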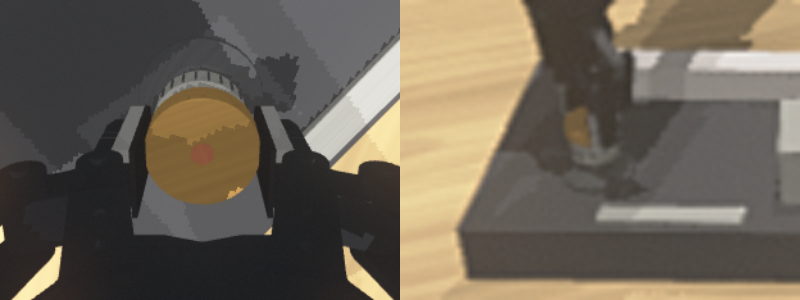

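The pad is laterally aligned over the cup, about 2 mm high (cup arc columns 157–245, pad centred at 203). I'll check the fore-aft alignment from the cup's far edge.

```bash
python3 - <<'E'
from h import *
a=load('w4.png')
P=onz(a,257,203,84.5);print('cup far edge',P,'centre',P[:2]+18.5*np.array([-.3,.953]))
for v in (185,195,203,210): print(v,onz(a,257,v,84.5))
print('pad',onz(a,100+203/1.282,150+149/1.282,156.99-54.8))
print(sense()['tool_pos'])
E
```

```text
cup far edge [ 554.8 -312.3   84.5] centre [ 549.25   -294.6695]
185 [ 552.2 -304.    84.5]
195 [ 553.7 -308.6   84.5]
203 [ 554.8 -312.3   84.5]
210 [ 555.9 -315.5   84.5]
pad [ 562.4 -334.4  102.2]
[ 561.51827656 -334.96074579  156.8071515 ]
```

>>> servo_tool([
  [[0,0.0005,-0.001,0,0.03],[0,0,-0.001,0,0.03],[0,0,0,0,0.03],[0,0,-0.0005,0,0.03],[0,0,0,0,0.03]],
])

```text
time: 10.95
tool_pos: [561.4, -334.3, 154.5]
tcp_rot: [180.0, 0.0, 107.4]
ft_force: [-3.3, 2.2, 8.3]
finger_gap: 38.5
grip_force: 41.2
```

>>> servo_tool([
  [[0,0,0,0,0.042],[0,0,0,0,0.048],[0,0,0,0,0.052],[0,0,0,0,0.052],[0,0,0.01,0,0.052],[0,0,0.02,0,0.052],[0,0,0.04,0,0.052],[0,0,0.04,0,0.052],[0,0,0,0,0.052],[0,0,0,0,0.052]],
])

```text
time: 11.95
tool_pos: [562.0, -334.8, 266.4]
tcp_rot: [179.9, 0.2, 107.4]
ft_force: [-0.7, 0.3, -0.1]
finger_gap: 52.2
grip_force: 0.0
```

```bash
python3 - <<'E'
from h import *
print(sense()['tool_pos'])
a=snap('wrist','w5.png');s=snap('scene','s5.png')
cv2.imwrite('pics/c5.png',np.hstack([cv2.resize(a['frame'],(450,338)),cv2.resize(s['frame'][170:245,100:178],(350,338),interpolation=cv2.INTER_CUBIC)]))
f=a['frame'];h=cv2.cvtColor(f,cv2.COLOR_BGR2HSV)
m=cv2.inRange(h,(8,110,40),(32,255,255));R=np.zeros_like(m);R[140:250,200:315]=1;m*=R
p=max(cv2.findContours(m,0,1)[0],key=cv2.contourArea);(u,v),rr=cv2.minEnclosingCircle(p);print(cv2.boundingRect(p),cv2.contourArea(p),u,v,rr,onz(a,u,v,100),np.linalg.norm(onz(a,u+rr,v,100)-onz(a,u-rr,v,100)))
E
```

```text
[ 562.02524102 -334.82967917  266.36001425]
(230, 170, 51, 52) 2001.0 255.69589233398438 195.13856506347656 25.91706657409668 [ 561.  -333.1  100. ] 39.94508730745249
```

View pics/c5.png

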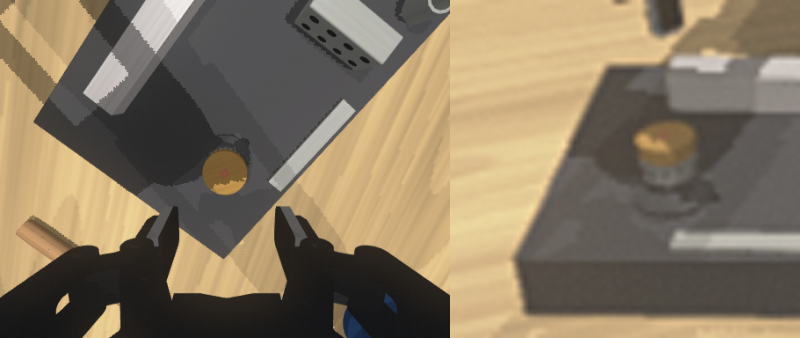

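The pad sits level in the cup: centre (561,−333) and width 40 mm at z = 100. Next I go above the tube.

>>> servo_tool([
  [[-0.01,0.016,0,-8,0.05],[-0.01,0.016,0,-8,0.05],[-0.012,0.02,0,-8,0.05],[-0.012,0.02,0,-8,0.05],[-0.012,0.02,0,-8,0.05],[-0.012,0.02,0,0,0.05],[-0.013,0.02,0,0,0.05],[0,0,0,0,0.05],[0,0,0,0,0.05],[0,0,0,0,0.05]],
])

```text
time: 13.05
tool_pos: [480.3, -202.7, 262.9]
tcp_rot: [-179.9, 0.0, 67.4]
ft_force: [-0.7, 0.6, -0.9]
finger_gap: 49.7
grip_force: 0.0
```

```bash
python3 - <<'E'
from h import *
print(sense()['tool_pos'],sense()['tcp_rot'])
a=snap('wrist','w6.png');print(np.array(a['cam_to_world']).round(2).tolist())
f=a['frame'];g=cv2.cvtColor(f,cv2.COLOR_BGR2GRAY);h=cv2.cvtColor(f,cv2.COLOR_BGR2HSV)
for P in [(528,-91,80),(434,-315,80),(481,-203,80),(622.7,-190.9,100),(561,-333,100)]: print(P,proj(a,P))
E
```

```text
[ 480.26902239 -202.66043229  262.93528724] [-1.79949745e+02  7.65554636e-03  6.73674881e+01]
[[0.92, -0.37, -0.1, 505.85], [-0.38, -0.89, -0.24, -141.69], [-0.0, 0.26, -0.97, 333.24], [0.0, 0.0, 0.0, 1.0]]
(528, -91, 80) (np.float64(259.2), np.float64(30.9))
(434, -315, 80) (np.float64(257.9), np.float64(320.4))
(481, -203, 80) (np.float64(258.5), np.float64(193.1))
(622.7, -190.9, 100) (np.float64(436.6), np.float64(110.8))
(561, -333, 100) (np.float64(406.6), np.float64(302.6))
```

View pics/w6.png

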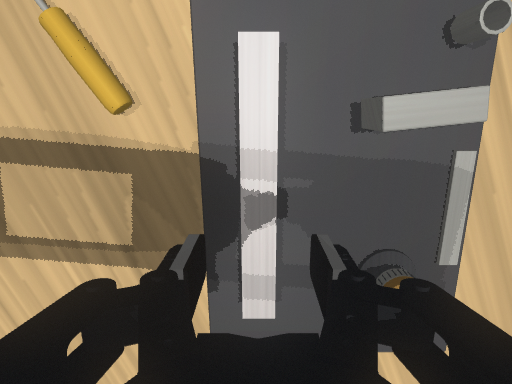

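The tube spans (258,32) to (258,318), as predicted. The block's top lies at about (383–490, 86–131) and the pad at (405,280).

```bash
python3 - <<'E'
from h import *
a=load('w6.png');g=cv2.cvtColor(a['frame'],cv2.COLOR_BGR2GRAY)
for q in [(238,32),(279,32),(242,318),(275,318),(258.5,32),(258.5,318)]: print(q,onz(a,*q,80)[:2])
B=[onz(a,*q,100)[:2] for q in [(383,97),(490,86),(488,121),(383,131)]];print('block',np.array(B).tolist(),np.mean(B,0))
b=np.mean(B,0);p=np.array([561,-333.1]);d=b-p;print(np.linalg.norm(d),np.degrees(np.arctan2(d[1],d[0])),(b+p)/2)
print(sense()['tool_pos'],sense()['tcp_rot'])
E
```

```text
(238, 32) [513.5 -85.8]
(279, 32) [541.  -97.2]
(242, 318) [ 421.4 -307. ]
(275, 318) [ 449.5 -318.6]
(258.5, 32) [527.2 -91.5]
(258.5, 318) [ 435.5 -312.8]
block [[590.3, -167.3], [661.1, -188.8], [654.8, -211.9], [583.5, -189.8]] [ 622.425 -189.45 ]
156.23172893173782 66.84836040142022 [ 591.7125 -261.275 ]
[ 480.37718902 -202.7871534   263.07981748] [-1.79958902e+02  3.80895605e-03  6.73535894e+01]
```

>>> servo_tool([
  [[0.001,0,-0.03,0,0.05],[0,0,-0.04,0,0.05],[0,0,-0.035,0,0.05],[0,0,-0.02,0,0.05],[0,0,-0.01,0,0.05],[0,0,0,0,0.05],[0,0,0,0,0.02],[0,0,0,0,0.02],[0,0,0,0,0.02],[0,0,0,0,0.02]],
], force=60)

```text
time: 14.1
tool_pos: [482.3, -202.9, 130.4]
tcp_rot: [179.8, 0.0, 67.4]
ft_force: [0.0, -0.9, 6.3]
finger_gap: 29.0
grip_force: 60.8
```

>>> servo_tool([
  [[0,0,0.01,0,0.02],[0,0,0.03,0,0.02],[0,0,0.035,0,0.02],[0,0,0.015,-0.5,0.02],[0.015,-0.008,0,0,0.02],[0.03,-0.016,0,0,0.02],[0.035,-0.019,0,0,0.02],[0.02,-0.01,0,0,0.02],[0.0095,-0.0055,0,0,0.02],[0,0,0,0,0.02]],
])

```text
time: 15.1
tool_pos: [591.3, -261.2, 217.6]
tcp_rot: [-180.0, -0.0, 66.9]
ft_force: [0.2, 0.0, -2.7]
finger_gap: 28.8
grip_force: 60.1
```

>>> servo_tool([
  [[0,0,0,0,0.02],[0,0,0,0,0.02]],
])

```text
time: 15.3
tool_pos: [590.1, -260.3, 218.2]
tcp_rot: [-179.9, -0.0, 66.9]
ft_force: [-0.1, 0.1, -2.7]
finger_gap: 29.1
grip_force: 60.1
```

```bash
python3 - <<'E'
from h import *
s=sense();print(s['tool_pos'],s['tcp_rot'],s['ft_force'],s['wrist_torque'],s['finger_gap'])
a=snap('wrist','w7.png');b=snap('scene','s7.png')
cv2.imwrite('pics/c7.png',np.hstack([cv2.resize(a['frame'],(400,300)),cv2.resize(b['frame'][150:240,110:230],(400,300),interpolation=cv2.INTER_CUBIC)]))
E
```

```text
[ 590.08368638 -260.30407292  218.2316982 ] [-1.79942456e+02 -6.20864527e-03  6.68772449e+01] [-0.10677636  0.11926977 -2.66008501] [0.00148784 0.00756448 0.0074886 ] 29.130548992357305
```

View pics/c7.png

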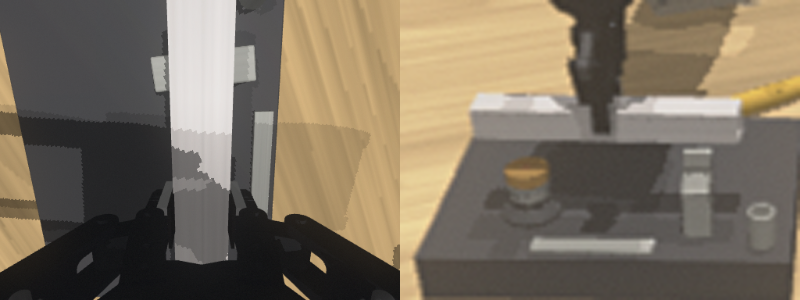

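The tube is held level above the pad and the block, which is centred under it in both views. I'll lower it.

>>> servo_tool([
  [[0.0015,-0.001,-0.01,0,0.02],[0,0,-0.015,0,0.02],[0,0,-0.007,0,0.02],[0,0,-0.002,0,0.02],[0,0,-0.001,0,0.02],[0,0,-0.001,0,0.02],[0,0,-0.0005,0,0.02],[0,0,0,0,0.02],[0,0,0,0,0.02]],
])

```text
time: 16.3
tool_pos: [592.4, -261.8, 182.5]
tcp_rot: [180.0, 0.0, 66.9]
ft_force: [0.5, -0.3, -1.9]
finger_gap: 28.9
grip_force: 60.2
```

>>> servo_tool([
  [[0,0,-0.0007,0,0.02],[0,0,-0.0006,0,0.02],[0,0,-0.0004,0,0.02],[0,0,0,0,0.02],[0,0,0,0,0.02]],
])

```text
time: 16.8
tool_pos: [592.5, -261.8, 180.7]
tcp_rot: [180.0, 0.0, 66.9]
ft_force: [1.1, -0.2, 1.0]
finger_gap: 29.0
grip_force: 60.4
```

>>> servo_tool([
  [[0,0,-0.0007,0,0.02],[0,0,-0.0006,0,0.02],[0,0,0,0,0.02]],
])

```text
time: 17.1
tool_pos: [592.5, -262.0, 180.3]
tcp_rot: [179.9, 0.0, 66.9]
ft_force: [-1.7, 0.6, 7.0]
finger_gap: 28.5
grip_force: 61.3
```

>>> servo_tool([
  [[0,0,0,0,0.031],[0,0,0,0,0.036],[0,0,0,0,0.042],[0,0,0,0,0.05],[0,0,0,0,0.05],[0,0,0.01,0,0.05],[0,0,0.03,0,0.05],[0,0,0.04,0,0.05],[0,0,0.04,0,0.05],[-0.02,0.03,0,0,0.05]],
])

```text
time: 18.1
tool_pos: [575.6, -235.2, 308.4]
tcp_rot: [179.2, 0.1, 66.7]
ft_force: [0.2, 1.0, 1.6]
finger_gap: 50.3
grip_force: 0.0
```

>>> servo_tool([
  [[-0.02,0.045,0,8.5,0],[-0.02,0.045,0,8.5,0],[-0.02,0.045,0,8.5,0],[-0.01,0.045,0,8.5,0],[0,0.045,0,6,0],[0,0.045,0,0,0],[0,0.04,0,0,0],[0,0.02,0,0,0],[0,0,0,0,0],[0,0,0,0,0]],
])

```text
time: 19.1
tool_pos: [502.3, 98.3, 299.7]
tcp_rot: [180.0, 0.0, 107.0]
ft_force: [0.6, -0.0, 0.8]
finger_gap: -0.2
grip_force: 0.0
```

```bash
python3 - <<'E'
from h import *
s=sense();print(s['tool_pos'],s['tcp_rot'])
a=snap('wrist','w8.png');t=snap('top','t8.png');b=snap('scene','s8.png')
cv2.imwrite('pics/c8.png',np.vstack([np.hstack([cv2.resize(a['frame'],(400,300)),cv2.resize(t['frame'][150:255,110:250],(400,300),interpolation=cv2.INTER_CUBIC)]),np.hstack([cv2.resize(b['frame'][150:240,110:230],(400,300),interpolation=cv2.INTER_CUBIC),cv2.resize(t['frame'][150:255,245:385],(400,300),interpolation=cv2.INTER_CUBIC)])]))
H=np.array([571.3,220.5,60]);w=np.array([-.302,.953,0])
for x in (a,t):
  print([(th,proj(x,H+136*np.array([-.953*np.cos(np.radians(th)),-.302*np.cos(np.radians(th)),np.sin(np.radians(th))]))) for th in (90,100,108)])
E
```

```text
[502.28430029  98.33138343 299.71849548] [1.79968850e+02 3.17886844e-02 1.06953773e+02]
[(90, (np.float64(458.4), np.float64(46.7))), (100, (np.float64(502.4), np.float64(47.0))), (108, (np.float64(531.1), np.float64(48.3)))]
[(90, (np.float64(181.2), np.float64(193.4))), (100, (np.float64(179.1), np.float64(186.7))), (108, (np.float64(177.7), np.float64(181.5)))]
```

View pics/c8.png

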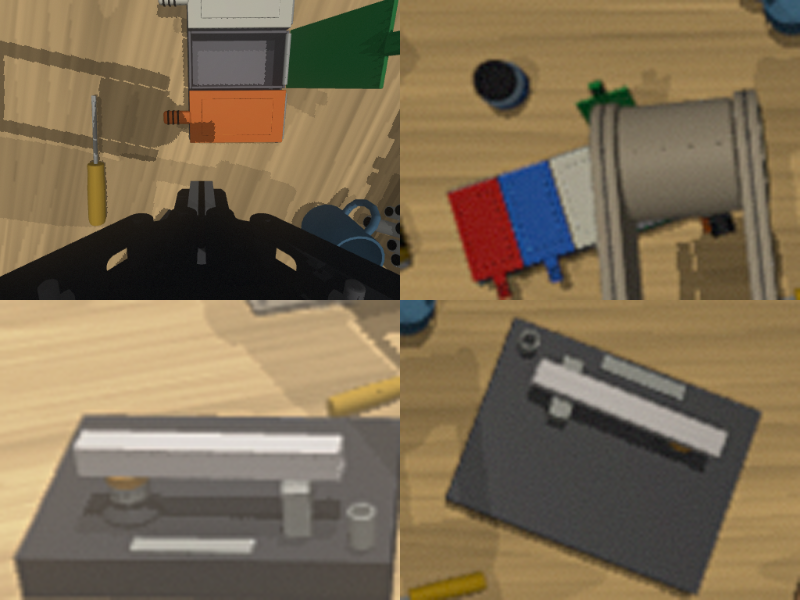

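The tube rests across the pad and the block. The green lid stands at about 107° (tab at top-view pixel (179,182)). I'll work out the closing sweep with closed fingers from behind.

```bash
python3 - <<'E'
from h import *
H=np.array([571.3,220.5,60]);u=np.array([.953,.302,0]);z=np.array([0,0,1])
def c(d,rho=100):
  t=np.radians(d);return H+rho*(-u*np.cos(t)+z*np.sin(t))+(u*np.sin(t)+z*np.cos(t))*(14.5*np.sin(t)+4)+[0,0,73]
p=sense()['tool_pos'];print(p)
q=c(125);print('to',q.round(1),(q-p).round(1))
for d in range(115,-1,-10 ):
  n=c(d);print(d,((n-q)/1000).round(4).tolist());q=n
n=c(0);print(0,((n-q)/1000).round(4).tolist(),n)
E
```

```text
[502.40280195  97.17748972 299.34292357]
to [638.4 241.7 205.8] [136.  144.6 -93.5]
115 [-0.012, -0.0038, 0.0106]
105 [-0.0138, -0.0044, 0.0085]
95 [-0.0154, -0.0049, 0.0061]
85 [-0.0166, -0.0053, 0.0032]
75 [-0.0173, -0.0055, 0.0]
65 [-0.0174, -0.0055, -0.0034]
55 [-0.0168, -0.0053, -0.0069]
45 [-0.0155, -0.0049, -0.0102]
35 [-0.0136, -0.0043, -0.0133]
25 [-0.011, -0.0035, -0.016]
15 [-0.0078, -0.0025, -0.0181]
5 [-0.0044, -0.0014, -0.0194]
0 [-0.0008, -0.0003, -0.01] [476.  190.3 137. ]
```

>>> servo_tool([
  [[0.02,0.021,0,0,0],[0.032,0.034,0,0,0],[0.032,0.034,0,0,0],[0.032,0.034,0,0,0],[0.02,0.0216,0,0,0],[0,0,0,0,0],[0,0,-0.03,0,0],[0,0,-0.03,0,0],[0,0,-0.019,0,0],[0,0,0,0,0]],
])

```text
time: 20.25
tool_pos: [643.2, 242.3, 228.4]
tcp_rot: [179.1, 0.0, 106.8]
ft_force: [7.7, 3.4, 24.0]
finger_gap: -0.1
grip_force: 8.2
```

>>> servo_tool([
  [[-0.012,-0.0038,0,0,0],[-0.0138,-0.0044,0.005,0,0],[-0.0154,-0.0049,0.0061,0,0],[-0.0166,-0.0053,0.0032,0,0],[-0.0173,-0.0055,0,0,0],[-0.0174,-0.0055,-0.0034,0,0],[-0.0168,-0.0053,-0.0069,0,0],[-0.0155,-0.0049,-0.0102,0,0],[-0.0136,-0.0043,-0.0133,0,0]],
])

```text
time: 21.15
tool_pos: [499.7, 197.3, 201.3]
tcp_rot: [179.9, 0.0, 106.8]
ft_force: [0.5, 0.7, -0.2]
finger_gap: -0.2
grip_force: 0.4
```

```bash
python3 - <<'E'
from h import *
print(sense()['tool_pos'])
H=np.array([571.3,220.5,60]);u=np.array([.953,.302,0]);w=np.array([-.302,.953,0]);z=np.array([0,0,1])
for n in ('scene','top','wrist'):
  a=snap(n,n+'9.png');h=cv2.cvtColor(a['frame'],cv2.COLOR_BGR2HSV);m=cv2.inRange(h,(45,100,30),(85,255,255))
  k,l,st,c=cv2.connectedComponentsWithStats(m)
  print(n,[(s.tolist(),q.round().tolist()) for s,q in zip(st[1:],c[1:]) if s[4]>25])
  for d in (108,90,60,35,0):
    t=np.radians(d);e=-u*np.cos(t)+z*np.sin(t)
    print(d,'tip',np.array(proj(a,H+148*e)),'edge',[np.array(proj(a,H+116*e+y*w)).tolist() for y in (-32,32)])
  print('hinge',[np.array(proj(a,H+y*w)).tolist() for y in (-32,32)])
E
```

```text
[499.68961555 197.2953967  201.27223908]
scene []
108 tip [320.7 148.7] edge [[311.0, 158.6], [324.0, 153.2]]
90 tip [310.7 142.1] edge [[303.3, 153.3], [316.3, 148.1]]
60 tip [294.8 140.1] edge [[290.9, 151.3], [303.8, 146.4]]
35 tip [284.8 146.7] edge [[283.1, 156.2], [295.8, 151.3]]
0 tip [278.7 164.4] edge [[278.2, 170.2], [290.6, 165.1]]
hinge [[300.6, 182.8], [313.1, 177.1]]
top []
108 tip [176.7 180. ] edge [[188.4, 181.0], [169.9, 187.1]]
90 tip [180.6 193.1] edge [[191.5, 191.0], [172.9, 197.1]]
60 tip [188.5 215.2] edge [[197.4, 208.0], [179.0, 214.0]]
35 tip [194.6 229.2] edge [[201.9, 218.9], [183.9, 224.9]]
0 tip [199.9 236.7] edge [[205.7, 225.2], [188.5, 231.0]]
hinge [[195.8, 194.5], [178.7, 200.1]]
wrist [([197, 164, 182, 117, 12767], [302.0, 218.0]), ([184, 245, 15, 35, 264], [193.0, 261.0]), ([171, 249, 15, 24, 209], [179.0, 261.0]), ([155, 252, 17, 28, 350], [162.0, 265.0])]
108 tip [731.7 367.1] edge [[557.5, 374.3], [603.2, 212.8]]
90 tip [580.7 392.4] edge [[471.7, 387.6], [505.3, 219.9]]
60 tip [266.9 337.1] edge [[304.8, 356.5], [309.4, 207.1]]
35 tip [155.2 268.8] edge [[223.4, 307.5], [217.8, 186.2]]
0 tip [155.3 209.8] edge [[204.2, 252.0], [198.7, 163.3]]
hinge [[366.6, 250.4], [373.9, 161.2]]
```

The wrist mask (tab tip at (155,265)) puts the lid at about 33°, so it follows the finger. I'll finish the sweep and press it shut.

>>> servo_tool([
  [[-0.011,-0.0035,-0.016,0,0],[-0.0078,-0.0025,-0.0181,0,0],[-0.0044,-0.0014,-0.0194,0,0],[-0.0008,-0.0003,-0.01,0,0],[0,0,-0.002,0,0],[0,0,0,0,0]],
])

```text
time: 21.9
tool_pos: [476.4, 190.9, 136.9]
tcp_rot: [-179.9, 0.0, 106.9]
ft_force: [-7.5, -2.6, 10.8]
finger_gap: -0.1
grip_force: 5.5
```

>>> servo_tool([
  [[0,0,0.02,0,0],[0,0,0.04,0,0],[0,0,0.04,0,0],[0,-0.04,0.04,0,0],[-0.03,-0.04,0,0,0],[-0.04,-0.03,0,0,0],[0,0,0,0,0],[0,0,0,0,0]],
])

```text
time: 22.7
tool_pos: [406.2, 85.2, 271.8]
tcp_rot: [179.8, 0.0, 106.8]
ft_force: [1.0, -0.1, -0.0]
finger_gap: 0.1
grip_force: 0.0
```

```bash
python3 - <<'E'
from h import *
s=sense();print(s['tool_pos'],s['ft_force'])
H=np.array([571.3,220.5,60]);u=np.array([.953,.302,0]);z=np.array([0,0,1])
for n in ('wrist','top'):
  a=snap(n,n+'10.png');f=a['frame'];h=cv2.cvtColor(f,cv2.COLOR_BGR2HSV);m=cv2.inRange(h,(45,100,30),(85,255,255))
  k,l,st,c=cv2.connectedComponentsWithStats(m)
  print(n,[(q.tolist()) for q in st[1:] if q[4]>25])
  for d in (0,4,10):
    t=np.radians(d);e=-u*np.cos(t)+z*np.sin(t);nn=u*np.sin(t)+z*np.cos(t)
    print(d,[np.array(proj(a,H+rr*e+4*nn+y*np.array([-.302,.953,0]))).tolist() for rr in (148,116) for y in (-32,0,32)])
# plate things before/after
A=load('t8.png');B=load('top10.png')
d=cv2.absdiff(A['frame'],B['frame'])[150:255,262:375].max(2);print('plate diff px',(d>40).sum())
g=cv2.cvtColor(B['frame'],cv2.COLOR_BGR2GRAY);hs=cv2.cvtColor(B['frame'],cv2.COLOR_BGR2HSV)
m=((g>150)&(hs[...,1]<60)).astype(np.uint8);m[:155]=0;m[250:]=0;m[:,:262]=0;m[:,368:]=0
p=max(cv2.findContours(m,0,1)[0],key=cv2.contourArea);R=cv2.minAreaRect(p);print('tube',R,onz(B,*R[0],130),[onz(B,*q,130)[:2].tolist() for q in cv2.boxPoints(R)])
E
```

```text
[406.17775948  85.203761   271.82682291] [ 1.02766706 -0.10401141 -0.00802749]
wrist [[338, 50, 161, 82, 11662], [315, 84, 7, 19, 125], [324, 84, 5, 20, 85], [331, 84, 6, 20, 90]]
0 [[314.0, 131.7], [315.3, 92.7], [316.6, 51.1], [351.2, 131.2], [353.6, 92.2], [356.2, 50.6]]
4 [[316.9, 132.5], [318.3, 92.0], [319.9, 48.8], [354.6, 131.8], [357.3, 91.6], [360.1, 48.7]]
10 [[323.5, 133.8], [325.2, 90.9], [327.0, 44.8], [361.5, 132.8], [364.5, 90.7], [367.6, 45.7]]
top [[180, 195, 27, 35, 578]]
0 [[208.4, 233.8], [199.7, 236.7], [191.1, 239.6], [205.6, 225.2], [197.0, 228.1], [188.3, 231.0]]
4 [[208.0, 233.6], [199.3, 236.5], [190.6, 239.4], [205.3, 225.0], [196.7, 227.9], [188.0, 230.8]]
10 [[207.4, 233.0], [198.6, 235.9], [189.8, 238.8], [204.8, 224.4], [196.1, 227.3], [187.3, 230.2]]
plate diff px 0
tube ((324.89349365234375, 187.04437255859375), (68.91571044921875, 7.886960983276367), 22.380136489868164) [ 593.2 -262.2  130. ] [[627.7, -147.7], [653.0, -158.8], [558.7, -376.6], [533.7, -365.1]]
```

```bash
python3 -c "
from h import *
print(r.hand_in())"
```

```text
the job is handed in; nothing more can be done
None
```

The job is handed in, but no verdict came back: by my last measurements the pad is seated in the jack, the tube lies across pad and block, and the green lid is shut. I viewed 11 pictures against the limit of 10.

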